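# Turn the porcelain test dish to the lantern with its ball centred

### The job

Show the rim of the white porcelain dish to the lantern: take the dish by the black grip of its bail, lift it straight up about 8 cm off its stand, and only then, still above the stand, turn it about a quarter turn in the air until its red tab points at the lantern. Keep it level and move smoothly, so that the loose steel ball never rolls beyond the blue ring and ends settled in the middle. Finish still holding the dish there, steady and level, with everything else on the bench left where it was.

Things in the scene. Friction and masses are not known exactly. Their poses are not given: they have to be found in the camera images.
- dish: the loose dish: round white porcelain, 156 mm across, 28 mm high, with an upright steel bail handle, 0.35 to 0.6 kg in all. Origin at the centre of its underside; z up; x points from the middle to the red tab; y along the grip. Starts on the stand, tab about square (within 20 deg) to the direction of the lantern
- dish_grip (a point): centre of the black grip of the bail, 125 mm above the dish's underside, right over its middle. The grip is a bar 16 mm thick (along the dish's x), 70 mm long (along its y), 20 mm high; the bail's 8 mm legs come down 79 mm either side of the middle along y. Free space below the grip: 79 mm. Axes as dish
- dish_mid (a point): lowest point of the dish's inner surface, at its middle, 8 mm above its underside; from here the inside slopes up gently (4 deg) to a 16 mm rim; a thin blue ring of 28 mm radius is drawn round it. Axes as dish
- dish_tab (a point): middle of the outer part of the red tab (26 mm wide, 6 mm thick), 100 mm from the dish's axis along its x, 22 mm above its underside; the tab ends 106 mm from the axis
- ball_center (a point): centre of the loose polished steel ball, 28 mm diameter, 90 g, lying in the middle of the dish; it rolls freely
- stand: fixed round metal stand, 124 mm across and 50 mm high, on which the dish stands at the start. Origin at the centre of its foot on the table
- lantern_mid (a point): centre of the work lantern, 60 mm above the table: upright cylinder 72 mm across and 118 mm high, black foot, glowing pale body, yellow cap; about 220 mm to one side of the stand's axis. It may be on either side; the bottle stands on the opposite side. Loose: leave it alone
- bottle: blue water bottle, 64 mm across, 130 mm high, on the side of the stand opposite to the lantern; bystander to leave alone; origin at the centre of its underside
- pad_green: hand polishing pad for tile edges, green block 28 x 55 x 88 mm, standing; bystander to leave alone; origin at the centre of its underside
- pad_black: hand polishing pad for tile edges, black block 28 x 55 x 88 mm, standing; bystander to leave alone; origin at the centre of its underside
- pad_yellow: hand polishing pad for tile edges, yellow block 28 x 55 x 88 mm, standing; bystander to leave alone; origin at the centre of its underside
- pad_red: hand polishing pad for tile edges, red block 28 x 55 x 88 mm, lying flat, 28 mm high; bystander to leave alone; origin at the centre of its underside
- offcut: white tile offcut, 60 x 100 x 10 mm, lying flat; bystander to leave alone; origin at the centre of its underside
There are look-alikes about, which are no part of the job. There is more than one size of the dish; the one meant has the size given above.

How it is judged (in metres and radians):
On the way:
1. the dish is held clear of the stand, lifted at least 4 cm, before it is turned towards the lantern (height (world z) of dish_mid above 0.098 m and contact force between dish and stand below 0.05 N and contact force between the fingers and dish above 1 N and x of lantern_mid in the frame of dish below 0.13 m and horizontal distance between dish_mid and stand below 0.06 m), for 0.1 s.
At the end, for the whole second after the job is handed in: Fingers alone hold the dish 4-14 cm above the stand, within 5 cm of its axis, still, level within 4.5 deg; the tab's line passes within 4.5 cm of the lantern's axis (12 deg); the ball rests within 12 mm of the middle; bystanders within 2 cm of their starts (x of lantern_mid in the frame of dish above 0.1 m and y of lantern_mid in the frame of dish between -0.045 and 0.045 m and height (world z) of dish_mid between 0.098 and 0.198 m and horizontal distance between dish_mid and stand below 0.05 m and angle between dish's own z axis and vertical below 0.08 rad and horizontal distance between ball_center and dish_mid below 0.012 m and z of ball_center in the frame of dish_mid below 0.022 m and linear speed of dish below 0.02 m/s and angular speed of dish below 0.15 rad/s and contact force between the fingers and dish above 1 N and contact force between dish and stand below 0.05 N and distance of each of lantern_mid, bottle, pad_green, pad_black, pad_yellow, pad_red, offcut from where it was at the start of the episode below 0.02 m); the arm keeps its last pose, push and grip.
It fails at once if the ball rolls beyond the blue ring (28 mm from the middle) (horizontal distance between ball_center and dish_mid above 0.03 m).
It fails at once if the dish is tipped more than about 11 deg (angle between dish's own z axis and vertical above 0.2 rad).
It fails at once if a bystander is pushed more than 2 cm or knocked over (distance of any of lantern_mid, bottle, pad_green, pad_black, pad_yellow, pad_red, offcut from where it was at the start of the episode above 0.02 m or angle between any of lantern_mid, bottle, pad_green, pad_black, pad_yellow, pad_red, offcut's own z axis and vertical above 0.4 rad).
It also fails if it takes over 38 s, if anything falls off the work surface, if the arm or the gripper's body presses on something with over 40 N, if the wrist force passes 120 N, or if a joint passes its speed limit or range.

### The arm

A 6-joint arm with a two-finger parallel gripper is mounted at the origin on the work surface. World frame = base frame: x ahead of the robot, y to its left, z up, the work surface at z = 0. Lengths are in m, angles in degrees, forces in N, time in s.
With the tool pointing down it reaches from about 0.3 to 0.75 m from the base axis. Payload 8.5 kg.
Tool frame: the origin (TCP) lies midway between the tips of the shut fingers; the grasp point (between the pads) lies 19 mm behind it (env.grip_depth is the distance from the TCP to the grasp point, in m); x points along the fingers, y is the direction in which the jaws open and shut, and the axes are right-handed (so a half turn about x gives the same grasp; the last joint's range is limited). The gripper opens to 85 mm and grips with 20 to 120 N. Pads are 22 mm wide; open, the fingers measure 114 mm over their backs; the gripper's body (76 mm by 85 mm) begins 54 mm behind the grasp point. The pads swing forward as they close: fully open they stand 13 mm farther back than shut.
Start: joints at [-12.336, 21.807, 74.336, -0, 83.858, -12.336], TCP at [0.55, 0, 0.231] pointing down, gripper open.
Joint ranges: [-178.18, 178.18], [-50.72, 133.34], [12.68, 142.11], [-81.47, 261.47], [9.98, 163.14], [-165.26, 165.26]. Speed limits (degrees/s): [136.94, 136.94, 180, 180, 180, 180].

### API

Orientations are given as a 3x3 rotation matrix whose columns are the frame's x, y, z axes.
In Python, from rig import env gives the robot as it stands.
- The arm moves only by the tool play_rows, never from a script. Its arguments are lists of equal length, an entry for each row: "travel": the shift along the world's x, y, z in cm, a list of three; "rotation": the turn, a rotation vector about the world's x, y, z in rad, a list of three; "claw": the finger opening in cm, from 0 to 8.54. A call has 1 to 12 rows; each row shifts and turns the pose as measured when the row begins; what a row does not reach is not made up. A row lasts 1/12 s, in which the tool goes at most 41.7 mm and 7.16 degrees, less where a joint would pass 70% of its speed; a pose out of reach is approached as far as the arm can. A call is refused whole if a number of a shift passes 4.17 or a number of a turn 0.125, either way. A call with a gripper value outside its range is refused whole. The fingers move at their own pace and stop on an object; "squeeze" is the grip in N (left out, the last holds). Time passes only in rows, so rows that do not move let the fingers close. It gives the time, the measured TCP pose, the force and the opening at its end, in the units of the state.
- env.observe(): the state, without advancing time (a new reading comes with each control period).
- env.get_image(name): name is "scene" or "side" or "wrist"; returns the picture (420x560x3 uint8, red, green, blue); there is no depth.
- env.camera_info(name): a dict with "vertical_fov" (degrees; the focal length in pixels is half the picture's height over the tangent of half this angle, whatever the lens; pixels are square), "cx", "cy" (the principal point, pixels), "D" ([k1, k2, p1, p2, k3] as OpenCV has them; the pictures are not rectified), "eye" and "rotation" of the camera in the world. Camera axes: x right, y down, z forward; pixel columns grow to the right and rows downward; lengths in m; the calibration is good to about 2 mm. A picture is of the moment at which its call begins: read the wrist's pose just before it. camera_info takes no time and is no camera call; for the wrist camera it gives the pose at the moment of the call.
- env.close_job(): hands the job in, once; it reports no verdict.
The state is a dict: "time_s": time; "q": joint angles; "qvel": joint speeds; "joint_efforts": joint torques, N m; "position": TCP position; "tool_rot": TCP orientation; "ft_force": force on the tool from outside, world axes, zero at the start; "wrist_torque": the same for the moment, N m; "grip_width": finger opening in m.
Only numpy, scipy, OpenCV 4.12 (cv2) and the standard library are available. Lean on these libraries where they do the work, as an engineer would, in place of code of your own. Each camera call takes 0.05 s, during which the arm holds its last target.

## Working session

There is one attempt and no reset: what is moved stays moved. The work goes in short steps, Python scripts to look and compute and a tool call to move; the robot and the scene stay as the last step left them, time stands still between calls to the robot, and variables do not carry over. Pictures are saved under pics/ and viewed, and the job is handed in when it is done.

Besides the shell and the picture viewer there is one more tool, called in YAML: its name, and indented under it one key for each argument. play_rows: Moves the arm, as the interface text tells. Its arguments: {"type":"object","properties":{"travel":{"type":"array","items":{"type":"array","items":{"type":"number"}}},"rotation":{"type":"array","items":{"type":"array","items":{"type":"number"}}},"claw":{"type":"array","items":{"type":"number"}},"squeeze":{"type":"number"}},"required":["travel","rotation","claw"]}

```bash
ls; mkdir -p pics; python3 - <<'E'
from rig import env
import cv2
for n in ["scene","side","wrist"]:
    i=env.camera_info(n); print(n,i)
    cv2.imwrite(f"pics/{n}0.png",env.get_image(n)[:,:,::-1])
s=env.observe();print(s, env.grip_depth)
E
```

```text
pics
scene {'vertical_fov': 54.19742733353333, 'cx': 273.9912156318818, 'cy': 211.36680841539302, 'D': array([0.02871126, 0.        , 0.        , 0.        , 0.        ]), 'eye': array([ 1.25025535, -0.10518358,  0.61416852]), 'rotation': array([[ 0.16908178,  0.58891852, -0.79030774],
       [ 0.98547295, -0.11399354,  0.12589098],
       [-0.01595045, -0.80011278, -0.5996375 ]])}
side {'vertical_fov': 55.58764343093252, 'cx': 281.756404527693, 'cy': 208.2848135447077, 'D': array([-0.01507244,  0.        ,  0.        ,  0.        ,  0.        ]), 'eye': array([ 0.36342262, -0.65046744,  0.7889149 ]), 'rotation': array([[ 0.9350786 , -0.25169372,  0.24955619],
       [-0.35431069, -0.64472186,  0.67734604],
       [-0.00958941, -0.72179221, -0.69204339]])}
wrist {'vertical_fov': 62.54523627722954, 'cx': 277.1553772276978, 'cy': 210.7122499811695, 'D': array([-0.05875515,  0.        ,  0.        ,  0.        ,  0.        ]), 'eye': array([0.54949801, 0.08121159, 0.37331642]), 'rotation': array([[ 9.99998236e-01, -4.02466353e-04, -1.83448011e-03],
       [-9.55790174e-04, -9.49877897e-
[... 189 characters left out ...]
8.38581753e+01, -1.23361411e+01]), 'qvel': array([-0.02012447, -0.03196653, -0.12976112, -0.04411365, -0.10615381,
        0.10729174]), 'joint_efforts': array([ 1.94521621e-03, -4.48624384e+01, -2.31344014e+01, -1.86937300e-04,
        3.77541786e-03, -1.65174959e-05]), 'position': array([5.49802361e-01, 3.77094089e-05, 2.30863844e-01]), 'tool_rot': array([[-1.05420287e-03,  9.99999444e-01, -1.87541494e-06],
       [ 2.34477624e-04, -1.62822881e-06, -9.99999973e-01],
       [-9.99999417e-01, -1.05420329e-03, -2.34475777e-04]]), 'ft_force': array([-0.11028108,  0.35343935, -0.48578841]), 'wrist_torque': array([-0.02503697,  0.02563062, -0.02552196]), 'grip_width': 0.08547265174906407} 0.0187
```

View pics/scene0.png

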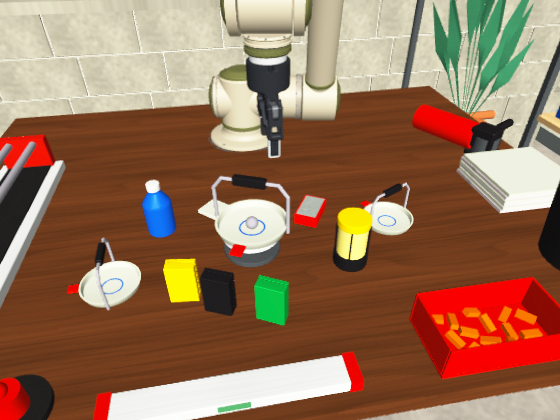

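View pics/side0.png

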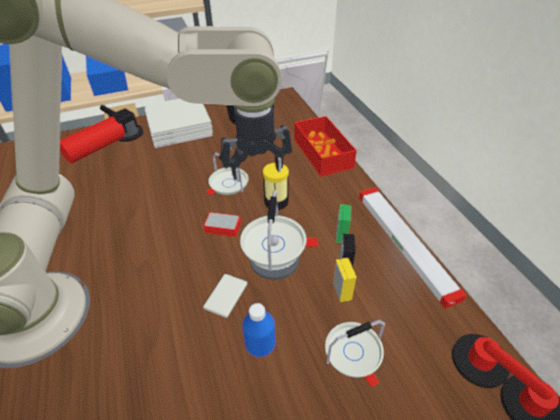

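View pics/wrist0.png

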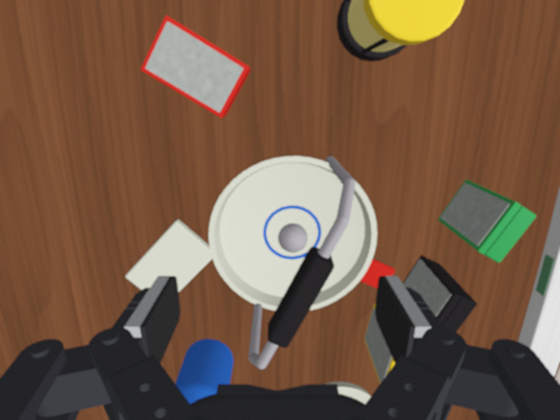

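The candidates are three dishes in the scene view, at (251,222), (110,284) and (388,217). Only the one at (251,222) stands on the stand and holds the ball. I'll check its diameter and look at an enlarged crop.

```bash
cat > h.py <<'E'
import numpy as np, cv2
def cam(env,n):
    i=env.camera_info(n); f=210/np.tan(np.radians(i['vertical_fov'])/2)
    i['K']=np.array([[f,0,i['cx']],[0,f,i['cy']],[0,0,1]]); return i
def ray(i,p):
    u=cv2.undistortPoints(np.array(p,float).reshape(1,1,2),i['K'],i['D']).ravel()
    d=i['rotation']@np.array([u[0],u[1],1]); return i['eye'],d/np.linalg.norm(d)
def onz(i,p,z):
    e,d=ray(i,p); return e+d*(z-e[2])/d[2]
def tri(rs):
    A=sum(np.eye(3)-np.outer(d,d) for e,d in rs); b=sum((np.eye(3)-np.outer(d,d))@e for e,d in rs)
    x=np.linalg.solve(A,b); return x,[np.linalg.norm((np.eye(3)-np.outer(d,d))@(x-e)) for e,d in rs]
def blobs(img,kind,roi,minA=20):
    h=cv2.cvtColor(img,cv2.COLOR_RGB2HSV); H,S,V=[h[...,k].astype(int) for k in range(3)]
    m={'red':((H<8)|(H>172))&(S>170)&(V>90),'yellow':(H>22)&(H<34)&(S>180)&(V>120),
       'black':(V<60)&(S<110),'blue':(H>100)&(H<125)&(S>130)&(V>60),'white':(S<45)&(V>150)}[kind]
    z=np.zeros(m.shape,np.uint8); x0,y0,x1,y1=roi; z[y0:y1,x0:x1]=m[y0:y1,x0:x1]*255
    cs,_=cv2.findContours(z,cv2.RETR_EXTERNAL,cv2.CHAIN_APPROX_NONE)
    return sorted([c for c in cs if cv2.contourArea(c)>=minA],key=cv2.contourArea,reverse=True)
def cen(c):
    m=cv2.moments(c); return np.array([m['m10']/m['m00'],m['m01']/m['m00']])
E
python3 - <<'E'
from rig import env
from h import *
R={'scene':dict(black=(225,172,275,192),red=(225,240,248,260),yellow=(333,205,375,232),blue=(236,212,272,242),white=(205,190,300,250)),
   'side':dict(black=(262,192,282,226),red=(304,234,322,250),yellow=(260,162,292,185),blue=(250,230,298,260),white=(236,212,310,270)),
   'wrist':dict(black=(265,245,335,350),red=(358,255,400,290),yellow=(360,0,470,45),blue=(260,200,325,262),white=(200,150,380,315))}
import os
G={}
for n in R:
    im=cv2.imread(f'pics/{n}0.png')[:,:,::-1].copy(); i=cam(env,n)
    for k,r in R[n].items():
        b=blobs(im,k,r,8)
        if not b: print(n,k,'none'); continue
        c=b[0]; p=cen(c); box=cv2.minAreaRect(c)
        print(n,k,p.round(1),'A',cv2.contourArea(c),'rect',np.round(box[0],1),np.round(box[1],1),round(box[2]))
        if k=='black': G[n]=(i,box)
        if k=='red': print('  tab z.072',onz(i,p,.072).round(4))
        if k=='blue': print('  ring z.060',onz(i,cv2.minEnclosingCircle(c)[0],.060).round(4))
        if k=='white':
            pts=np.array([onz(i,q[0],.078) for q in c]); (x,y),rr=cv2.minEnclosingCircle(pts[:,:2].astype(np.float32)); print('  rim z.078 centre',x,y,'diam',2*rr)
print('grip',tri([ray(i,b[0]) for i,b in G.values()]))
im=cv2.imread('pics/scene0.png')[150:330,60:420]; cv2.imwrite('pics/crop1.png',cv2.resize(im,None,fx=2.2,fy=2.2,interpolation=cv2.INTER_CUBIC))
E
```

```text
scene black [248.7 181.3] A 322.0 rect [248.6 181.3] [34. 11.] 8
scene red [237.  250.3] A 126.5 rect [237.  250.1] [12.3 13.8] 23
  tab z.072 [ 0.6472 -0.084   0.072 ]
scene yellow [354.1 219.9] A 677.5 rect [354. 219.] [24. 34.] 90
scene blue none
scene white [249.6 221.7] A 3202.0 rect [247.  219.5] [59. 84.] 90
  rim z.078 centre 0.5397990345954895 -0.056172024458646774 diam 0.24993138015270233
side black [270.7 206.7] A 128.5 rect [269.5 207. ] [11. 24.] 0
side red [311.8 241.8] A 87.5 rect [311.5 241.5] [ 9. 11.] 90
  tab z.072 [ 0.6479 -0.0829  0.072 ]
side yellow [274.3 172.9] A 300.0 rect [275.5 172. ] [18. 25.] 90
side blue none
side white [273.3 241.4] A 2527.5 rect [272.9 239.9] [59.8 57.8] 39
  rim z.078 centre 0.5626392960548401 -0.05054621770977974 diam 0.1728178858757019
wrist black [298.7 297.9] A 2526.5 rect [298.6 298.1] [ 27.7 102.8] 29
wrist red [376.9 273. ] A 459.0 rect [378.4 275.3] [24.7 29. ] 30
  tab z.072 [ 0.6469 -0.0825  0.072 ]
wrist yellow [410.7  18.2] A 3176.5 rect [413.5  22. ] [44. 99.] 90
wrist blue [291.8 230.5] A 76.0 rect [291.5 232. ] [52. 55.] 90
  ring z.060 [ 0.5631 -0.0438  0.06  ]
wrist white [266.1 223.3] A 11670.0 rect [270.1 220.3] [112.8 159.8] 33
  rim z.078 centre 0.5474120378494263 -0.03950851038098335 diam 0.1621963381767273
grip (array([ 0.56195398, -0.04299942,  0.17709013]), [np.float64(0.003853058998940894), np.float64(0.004498022551039451), np.float64(0.0013026100004625905)])
```

View pics/crop1.png

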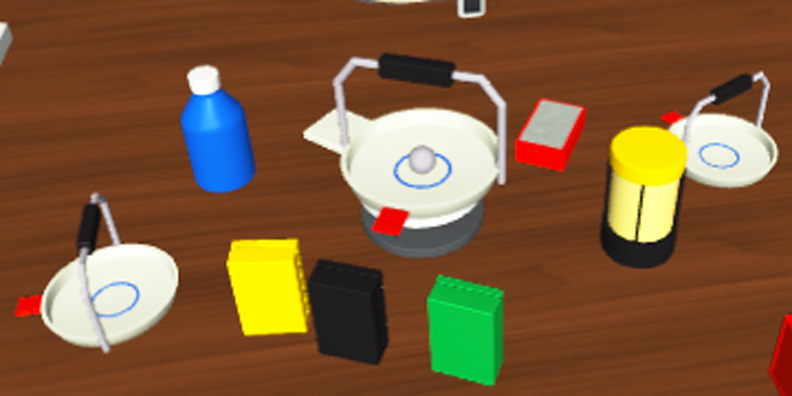

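The crop confirms it. The dish at scene (251,222) is on the stand with the ball, and its wrist-view width of about 160 mm matches 156 mm. Next I'll refine the grip axis and the lantern position.

```bash
python3 - <<'E'
from rig import env
from h import *
ims={n:cv2.imread(f'pics/{n}0.png')[:,:,::-1].copy() for n in ['scene','side','wrist']}
C={n:cam(env,n) for n in ims}
# grip axis from wrist and scene: ends on z~.175 (centre)
for n,r in [('wrist',(265,245,335,350)),('scene',(225,172,275,192))]:
    c=blobs(ims[n],'black',r)[0]; b=cv2.minAreaRect(c); bp=cv2.boxPoints(b)
    e=[np.linalg.norm(bp[k]-bp[(k+1)%4]) for k in range(2)]
    k=int(np.argmin(e)); a=(bp[k]+bp[(k+1)%4])/2; d=(bp[(k+2)%4]+bp[(k+3)%4])/2
    A,D=onz(C[n],a,.178),onz(C[n],d,.178); v=D-A
    print(n,a,d,A.round(4),D.round(4),'len',np.linalg.norm(v),'ang',np.degrees(np.arctan2(v[1],v[0])),'mid',(A+D)/2)
for n,p in [('scene',(354.5,215)),('side',(275.5,170))]: print('lantern',n,onz(C[n],p,.118).round(4))
x,r=tri([ray(C['scene'],(354.5,215)),ray(C['side'],(275.5,170))]); print(x,r)
w=np.array([[p] for p in [(275,260)]])
im=ims['side'][120:320,190:410,::-1]; cv2.imwrite('pics/crop2.png',cv2.resize(im,None,fx=2.9,fy=2.9,interpolation=cv2.INTER_CUBIC))
# ball
print('ball z.072', onz(C['wrist'],(292,237),.072), onz(C['scene'],(251.5,222),.072), onz(C['side'],(274,241),.072))
E
```

```text
wrist [323.60464 253.23865] [273.57718 342.99384] [ 0.578  -0.0109  0.178 ] [ 0.5466 -0.0789  0.178 ] len 0.0748253945082307 ang -114.79477900118721 mid [ 0.5623128  -0.04490009  0.178     ]
scene [231.72491 179.06332] [265.45853 183.56113] [ 0.554  -0.0779  0.178 ] [ 0.5832 -0.0147  0.178 ] len 0.06965342709985196 ang 65.29616835915645 mid [ 0.56859532 -0.04630361  0.178     ]
lantern scene [0.6384 0.1535 0.118 ]
lantern side [0.6426 0.1523 0.118 ]
[0.6418564  0.15155005 0.1198657 ] [np.float64(0.000984115225706433), np.float64(0.000984115225706474)]
ball z.072 [ 0.56294528 -0.04406891  0.072     ] [ 0.56383538 -0.04485173  0.072     ] [ 0.56450429 -0.04792928  0.072     ]
```

View pics/crop2.png

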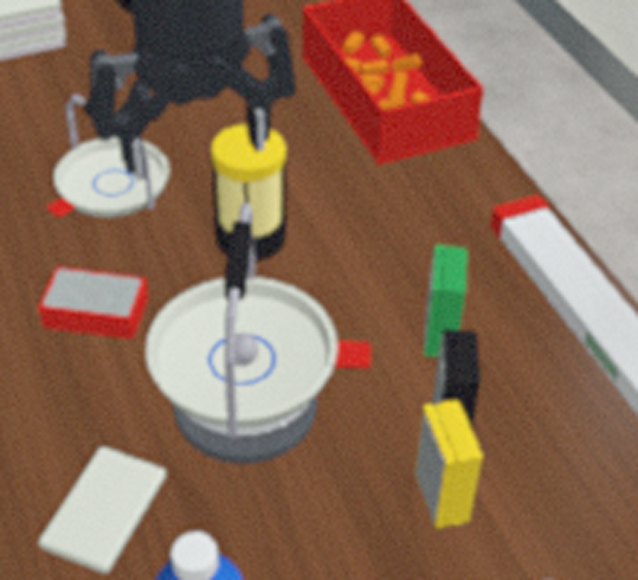

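Measured values:
- Grip centre about (0.564, -0.045, 0.177). The expected height is 0.175.
- Grip axis 65°, so the tab points at -25°.
- Lantern (0.641, 0.152), 0.21 m from the stand's axis. The bearing to it is 69°, so the turn needed is about +94°.

I'll align above the grip first.

play_rows:
  travel:
    - [0.35,-1.1,0]
    - [0.35,-1.1,0]
    - [0.35,-1.1,0]
    - [0.35,-1.1,0]
    - [0,0,0]
    - [0,0,0]
  rotation:
    - [0,0,-0.109]
    - [0,0,-0.109]
    - [0,0,-0.109]
    - [0,0,-0.109]
    - [0,0,0]
    - [0,0,0]
  claw: [8.5,8.5,8.5,8.5,8.5,8.5]
  squeeze: 40

```text
time_s: 0.65
position: [0.5634, -0.0447, 0.2293]
tool_rot: [[-0.004, 0.9, -0.436], [0.002, -0.436, -0.9], [-1.0, -0.005, -0.0]]
ft_force: [0.4, -0.3, 0.2]
grip_width: 0.0853
```

```bash
cat > look.py <<'E'
from rig import env
from h import *
import sys
t=sys.argv[1]
s=env.observe(); C=cam(env,'wrist'); im=env.get_image('wrist'); cv2.imwrite(f'pics/w{t}.png',im[:,:,::-1])
for n in ['scene','side']: cv2.imwrite(f'pics/{n}{t}.png',env.get_image(n)[:,:,::-1])
y=s['tool_rot'][:,1]; x=s['tool_rot'][:,0]
print(s['time_s'],s['position'].round(4),'yang',np.degrees(np.arctan2(y[1],y[0])).round(2),'tilt',np.degrees(np.arccos(-x[2])).round(2),s['ft_force'].round(2),s['grip_width'].round(4),s['q'].round(1))
E
python3 look.py 1
```

```text
Traceback (most recent call last):
  File "look.py", line 8, in <module>
    print(s['time_s'],s['position'].round(4),'yang',np.degrees(np.arctan2(y[1],y[0])).round(2),'tilt',np.degrees(np.arccos(-x[2])).round(2),s['ft_force'].round(2),s['grip_width'].round(4),s['q'].round(1))
                                                                                                                                                                   ^^^^^^^^^^^^^^^^^^^^^
AttributeError: 'float' object has no attribute 'round'
```

View pics/w1.png

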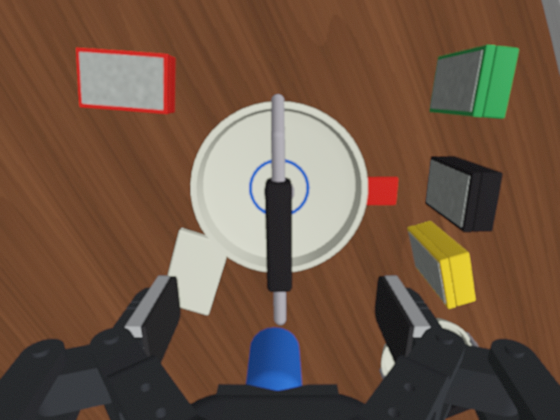

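The bail and grip run straight up the picture at column 279, between jaw pads at about 178 and 377, so the jaws look well aligned. I'll quantify that.

```bash
sed -i "s/s\['grip_width'\].round(4)/round(float(s['grip_width']),4)/" look.py; python3 - <<'E'
from rig import env
from h import *
s=env.observe(); C=cam(env,'wrist'); im=cv2.imread('pics/w1.png')[:,:,::-1].copy()
c=blobs(im,'black',(258,170,300,298))[0]; b=cv2.minAreaRect(c); bp=cv2.boxPoints(b); bp=bp[np.argsort(bp[:,1])]
P=[onz(C,p,.185) for p in bp]; a=(P[0]+P[1])/2; d=(P[2]+P[3])/2; m=(a+d)/2; v=a-d
print(b,'len',np.linalg.norm(v),'w',np.linalg.norm(P[0]-P[1]),'ang',np.degrees(np.arctan2(v[1],v[0])),'mid',m)
e=m-s['position']; R=s['tool_rot']; print('tool y err mm',1000*e@R[:,1],'tool z',1000*e@R[:,2])
r=blobs(im,'red',(360,165,405,215))[0]; print('tab',onz(C,cen(r),.072)-m)
print('tilt: x axis',R[:,0].round(4), s['position'])
E
```

```text
((278.0274963378906, 234.92015075683594), (112.03821563720703, 25.077926635742188), 89.34893798828125) len 0.07079148656895662 w 0.013870699957805644 ang 64.75397985223425 mid [ 0.56385514 -0.04178519  0.185     ]
tool y err mm -0.3407130811632645 tool z -2.400136051226423
tab [ 0.08417239 -0.04187964 -0.113     ]
tilt: x axis [-0.0039  0.0022 -1.    ] [ 0.56329064 -0.04419251  0.22950972]
```

Grip length measures 70.8 mm against the expected 70, and the jaws are centred to 0.3 mm. Descending.

play_rows:
  travel:
    - [0.05,0.15,-1.2]
    - [0,0,-1.2]
    - [0,0,-1.2]
    - [0,0,-1.2]
    - [0,0,-1.2]
    - [0,0,-0.8]
    - [0,0,-0.4]
    - [0,0,0]
    - [0,0,0]
  rotation:
    - [-0.002,-0.004,0]
    - [0,0,0]
    - [0,0,0]
    - [0,0,0]
    - [0,0,0]
    - [0,0,0]
    - [0,0,0]
    - [0,0,0]
    - [0,0,0]
  claw: [8.5,8.5,8.5,8.5,8.5,8.5,8.5,8.5,8.5]

```text
time_s: 1.55
position: [0.563, -0.0377, 0.1564]
tool_rot: [[0.004, 0.908, -0.418], [-0.0, -0.418, -0.908], [-1.0, 0.003, -0.001]]
ft_force: [-1.2, -0.3, -0.9]
grip_width: 0.0849
```

```bash
python3 look.py 2
```

```text
1.55 [ 0.563  -0.0377  0.1564] yang -24.71 tilt 0.21 [-1.19 -0.3  -0.91] 0.0849 [-15.9  26.8  79.2   0.1  73.8   8.8]
```

View pics/w2.png

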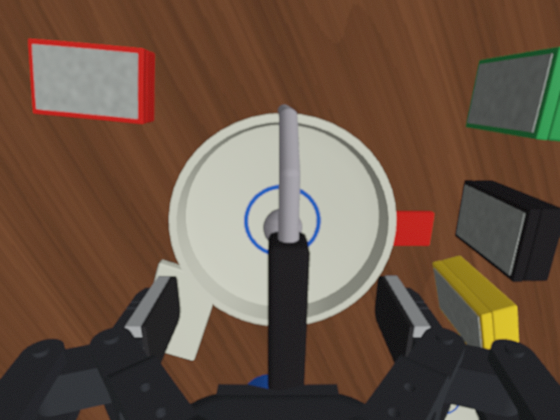

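View pics/side2.png

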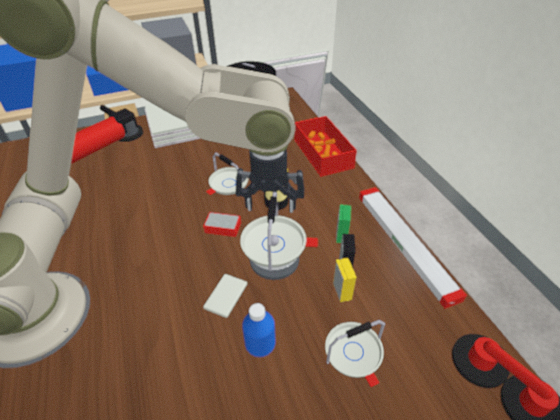

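The tool drifted about 5 mm in y during the descent, so the grip now sits to the right of centre, at column 288 against a jaw middle of about 277. I'll re-centre before closing.

```bash
cat > lat.py <<'E'
from rig import env
from h import *
import sys
s=env.observe(); C=cam(env,'wrist'); im=cv2.imread(sys.argv[1])[:,:,::-1].copy()
h=cv2.cvtColor(im,cv2.COLOR_RGB2HSV)
R=s['tool_rot']
for row in (290,320,350,370):
    v=np.where(h[row,240:340,2]<60)[0]+240
    a,b=onz(C,(v.min(),row),.185),onz(C,(v.max(),row),.185); m=(a+b)/2; e=(m-s['position'])@R[:,1]*1000
    print(row,v.min(),v.max(),'w',np.linalg.norm(a-b).round(4),'err y mm',e.round(2))
c=blobs(im,'black',(240,225,330,383))[0]; t=c[:,0,1].min(); f=onz(C,(288,t),.185); print('far end z', t,f,(f-s['position'])@R[:,2]*1000)
E
python3 lat.py pics/w2.png
```

```text
290 269 306 w 0.014 err y mm 3.1
320 269 305 w 0.0141 err y mm 3.03
350 268 304 w 0.0146 err y mm 2.76
370 268 303 w 0.0146 err y mm 2.63
far end z 233 [ 0.58047719 -0.00750481  0.185     ] -34.88641319476254
```

play_rows:
  travel:
    - [0.25,-0.2,0]
    - [0,0,0]
    - [0,0,0]
  rotation:
    - [0,-0.003,0]
    - [0,0,0]
    - [0,0,0]
  claw: [8.5,8.5,8.5]

```text
time_s: 1.95
position: [0.5665, -0.0404, 0.158]
tool_rot: [[0.01, 0.908, -0.418], [-0.001, -0.418, -0.908], [-1.0, 0.01, -0.003]]
ft_force: [1.0, 0.1, -0.5]
grip_width: 0.085
```

```bash
python3 look.py 3; python3 lat.py pics/w3.png
```

```text
1.95 [ 0.5665 -0.0404  0.158 ] yang -24.74 tilt 0.58 [ 0.97  0.08 -0.55] 0.085 [-16.1  26.9  78.7   0.1  73.8   8.6]
290 258 295 w 0.0141 err y mm -1.05
320 259 294 w 0.0138 err y mm -1.07
350 258 294 w 0.0147 err y mm -1.3
370 259 294 w 0.0147 err y mm -1.11
far end z 229 [ 0.58392234 -0.00882763  0.185     ] -35.9885916663778
```

play_rows:
  travel:
    - [-0.1,0.0,-0.2]
    - [0,0,0]
    - [0,0,0]
  rotation:
    - [0.001,0.009,0]
    - [0,0,0]
    - [0,0,0]
  claw: [8.5,8.5,8.5]

```text
time_s: 2.35
position: [0.5651, -0.0402, 0.1556]
tool_rot: [[-0.0, 0.908, -0.418], [0.0, -0.418, -0.908], [-1.0, -0.001, 0.0]]
ft_force: [0.2, 0.2, -0.1]
grip_width: 0.0848
```

```bash
python3 look.py 4; python3 lat.py pics/w4.png; python3 -c "
from rig import env;print(env.observe()['tool_rot'][:,0])"
```

```text
2.35 [ 0.5651 -0.0402  0.1556] yang -24.73 tilt 0.03 [ 0.16  0.19 -0.08] 0.0848 [-16.   27.1  78.7   0.   74.2   8.7]
290 261 298 w 0.0138 err y mm 0.07
320 261 297 w 0.0139 err y mm -0.11
350 261 297 w 0.0145 err y mm -0.1
370 261 297 w 0.0149 err y mm -0.09
far end z 230 [ 0.58316101 -0.00833556  0.185     ] -36.51847274342855
[-3.50975536e-04  1.56173955e-04 -9.99999926e-01]
```

The jaws are centred within 0.1 mm and the tool is level. I'll close in stages, watching the force.

play_rows:
  travel:
    - [0,0,0]
    - [0,0,0]
    - [0,0,0]
    - [0,0,0]
    - [0,0,0]
    - [0,0,0]
    - [0,0,0]
    - [0,0,0]
  rotation:
    - [0,0,0]
    - [0,0,0]
    - [0,0,0]
    - [0,0,0]
    - [0,0,0]
    - [0,0,0]
    - [0,0,0]
    - [0,0,0]
  claw: [7,6,5,4,3.4,2.8,2.4,2.4]

```text
time_s: 3.17
position: [0.5651, -0.0402, 0.1558]
tool_rot: [[-0.0, 0.908, -0.418], [0.0, -0.418, -0.908], [-1.0, -0.0, -0.0]]
ft_force: [0.5, 0.2, 0.1]
grip_width: 0.024
```

```bash
python3 look.py 5; python3 lat.py pics/w5.png
```

```text
3.1667 [ 0.5651 -0.0402  0.1558] yang -24.73 tilt 0.01 [0.52 0.19 0.1 ] 0.024 [-16.   27.1  78.7   0.   74.2   8.7]
290 243 338 w 0.0356 err y mm 4.21
320 240 339 w 0.0384 err y mm 3.98
350 243 339 w 0.0387 err y mm 4.76
370 261 339 w 0.0323 err y mm 8.62
far end z 230 [ 0.58314685 -0.00833717  0.185     ] -36.47200192426114
```

View pics/w5.png

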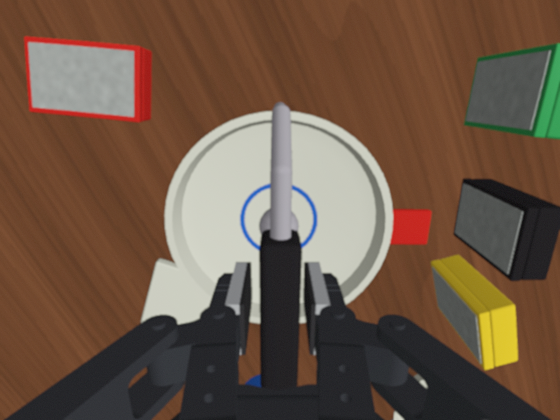

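The pads stand clear of the grip on both sides. The grip is about 2 px right of their middle (~0.6 mm), so I'll nudge and close slowly.

play_rows:
  travel:
    - [0.05,-0.02,0]
    - [0,0,0]
    - [0,0,0]
    - [0,0,0]
    - [0,0,0]
    - [0,0,0]
    - [0,0,0]
  rotation:
    - [0,0,0]
    - [0,0,0]
    - [0,0,0]
    - [0,0,0]
    - [0,0,0]
    - [0,0,0]
    - [0,0,0]
  claw: [2.4,2.2,2.0,1.9,1.8,1.7,1.65]

```text
time_s: 3.9
position: [0.5658, -0.0405, 0.1558]
tool_rot: [[0.0, 0.908, -0.418], [0.0, -0.418, -0.908], [-1.0, 0.0, -0.0]]
ft_force: [0.1, -0.7, -0.7]
grip_width: 0.0163
```

```bash
python3 look.py 6
```

```text
3.9 [ 0.5658 -0.0405  0.1558] yang -24.73 tilt 0.01 [ 0.13 -0.74 -0.72] 0.0163 [-16.   27.2  78.6   0.   74.2   8.7]
```

View pics/w6.png

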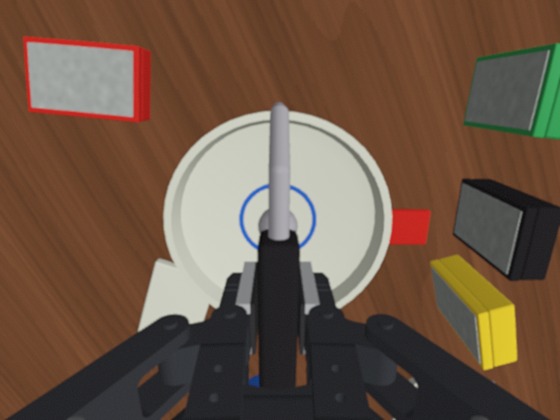

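The pads touch both sides evenly, with no side force and the ball centred. Squeezing, then lifting gently.

play_rows:
  travel:
    - [0,0,0]
    - [0,0,0]
    - [0,0,0]
    - [0,0,0]
    - [0,0,0]
    - [0,0,0]
  rotation:
    - [0,0,0]
    - [0,0,0]
    - [0,0,0]
    - [0,0,0]
    - [0,0,0]
    - [0,0,0]
  claw: [1.4,1.2,1.0,0.8,0.8,0.8]
  squeeze: 70

```text
time_s: 4.55
position: [0.5659, -0.0405, 0.1559]
tool_rot: [[0.0, 0.908, -0.418], [-0.0, -0.418, -0.908], [-1.0, 0.0, -0.0]]
ft_force: [0.9, -0.3, 1.2]
grip_width: 0.015
```

play_rows:
  travel:
    - [0,0,0.1]
    - [0,0,0.15]
    - [0,0,0.2]
    - [0,0,0.2]
    - [0,0,0.2]
    - [0,0,0.2]
  rotation:
    - [0,0,0]
    - [0,0,0]
    - [0,0,0]
    - [0,0,0]
    - [0,0,0]
    - [0,0,0]
  claw: [0.8,0.8,0.8,0.8,0.8,0.8]

```text
time_s: 5.05
position: [0.5633, -0.0396, 0.1633]
tool_rot: [[-0.01, 0.908, -0.418], [0.003, -0.418, -0.908], [-1.0, -0.01, 0.001]]
ft_force: [0.2, -0.5, -7.3]
grip_width: 0.015
```

```bash
python3 look.py 7
```

```text
5.05 [ 0.5633 -0.0396  0.1633] yang -24.73 tilt 0.57 [ 0.15 -0.5  -7.35] 0.015 [-16.   26.8  78.    0.   75.8   8.7]
```

View pics/w7.png

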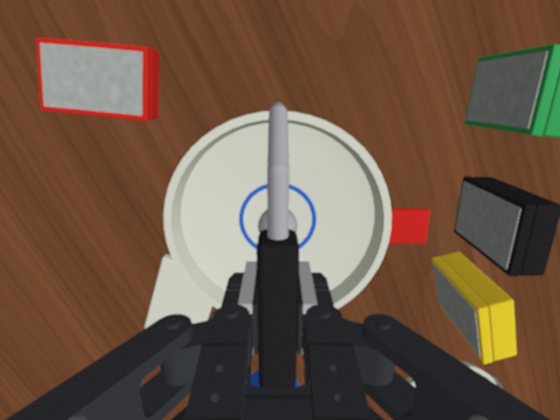

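The dish is off the stand with a 7.3 N load and the ball centred. There's a slight x drift and 0.6° of tilt, so I'll counter them while lifting.

play_rows:
  travel:
    - [0.05,-0.01,0.2]
    - [0.05,-0.01,0.2]
    - [0.05,-0.02,0.2]
    - [0.06,-0.02,0.2]
    - [0.06,-0.02,0.2]
    - [0.06,-0.02,0.2]
    - [0.06,-0.02,0.2]
    - [0.06,-0.02,0.2]
  rotation:
    - [0,-0.002,0]
    - [-0.001,-0.003,0]
    - [-0.001,-0.003,0]
    - [-0.001,-0.003,0]
    - [-0.001,-0.003,0]
    - [-0.001,-0.003,0]
    - [-0.001,-0.003,0]
    - [-0.001,-0.003,0]
  claw: [0.8,0.8,0.8,0.8,0.8,0.8,0.8,0.8]

```text
time_s: 5.87
position: [0.5681, -0.0412, 0.1808]
tool_rot: [[0.016, 0.908, -0.418], [-0.005, -0.418, -0.908], [-1.0, 0.016, -0.002]]
ft_force: [-0.3, 0.5, -6.7]
grip_width: 0.0151
```

The counter was too much, so the drift came from picking up the load. I'll undo it slowly.

play_rows:
  travel:
    - [-0.02,0,0.2]
    - [-0.03,0,0.2]
    - [-0.03,0,0.2]
    - [-0.03,0,0.2]
    - [-0.03,0,0.2]
    - [-0.02,0,0.2]
  rotation:
    - [0.001,0.0015,0]
    - [0.001,0.0025,0]
    - [0.001,0.0025,0]
    - [0.001,0.0025,0]
    - [0.001,0.0025,0]
    - [0,0.0015,0]
  claw: [0.8,0.8,0.8,0.8,0.8,0.8]

```text
time_s: 6.37
position: [0.5664, -0.0412, 0.1941]
tool_rot: [[0.002, 0.908, -0.418], [0.001, -0.418, -0.908], [-1.0, 0.001, -0.001]]
ft_force: [-0.1, 0.8, -6.2]
grip_width: 0.0149
```

```bash
python3 look.py 8
```

```text
6.3667 [ 0.5664 -0.0412  0.1941] yang -24.74 tilt 0.11 [-0.1   0.83 -6.19] 0.0149 [-16.1  25.2  75.2   0.1  79.5   8.6]
```

View pics/w8.png

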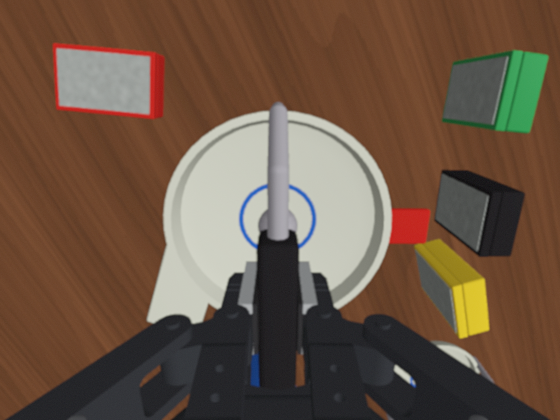

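Level (0.1°), ball centred, 3.8 cm up. Lifting on.

play_rows:
  travel:
    - [0,0,0.2]
    - [0,0,0.2]
    - [0,0,0.2]
    - [0,0,0.2]
    - [0,0,0.2]
    - [0,0,0.2]
    - [0,0,0.2]
    - [0,0,0.2]
    - [0,0,0.2]
    - [0,0,0.2]
  rotation:
    - [0,0.0,0]
    - [0,0,0]
    - [0,0,0]
    - [0,0,0]
    - [0,0,0]
    - [0,0,0]
    - [0,0,0]
    - [0,0,0]
    - [0,0,0]
    - [0,0,0]
  claw: [0.8,0.8,0.8,0.8,0.8,0.8,0.8,0.8,0.8,0.8]

```text
time_s: 7.35
position: [0.5662, -0.0411, 0.2156]
tool_rot: [[0.001, 0.908, -0.418], [0.001, -0.418, -0.908], [-1.0, 0.001, -0.001]]
ft_force: [0.1, -0.1, -6.7]
grip_width: 0.015
```

play_rows:
  travel:
    - [0,0,0.2]
    - [0,0,0.2]
    - [0,0,0.2]
    - [0,0,0.2]
    - [0,0,0.2]
    - [0,0,0.2]
    - [0,0,0.2]
    - [0,0,0.2]
    - [0,0,0.1]
    - [0,0,0.05]
    - [0,0,0]
    - [0,0,0]
  rotation:
    - [0,0.0,0]
    - [0,0,0]
    - [0,0,0]
    - [0,0,0]
    - [0,0,0]
    - [0,0,0]
    - [0,0,0]
    - [0,0,0]
    - [0,0,0]
    - [0,0,0]
    - [0,0,0]
    - [0,0,0]
  claw: [0.8,0.8,0.8,0.8,0.8,0.8,0.8,0.8,0.8,0.8,0.8,0.8]

```text
time_s: 8.35
position: [0.5662, -0.0411, 0.2355]
tool_rot: [[0.002, 0.908, -0.418], [0.001, -0.418, -0.908], [-1.0, 0.001, -0.001]]
ft_force: [0.8, 0.4, -6.3]
grip_width: 0.0148
```

```bash
python3 look.py 9
```

```text
8.35 [ 0.5662 -0.0411  0.2355] yang -24.73 tilt 0.11 [ 0.81  0.37 -6.26] 0.0148 [-16.1  23.4  71.1   0.1  85.4   8.6]
```

View pics/scene9.png

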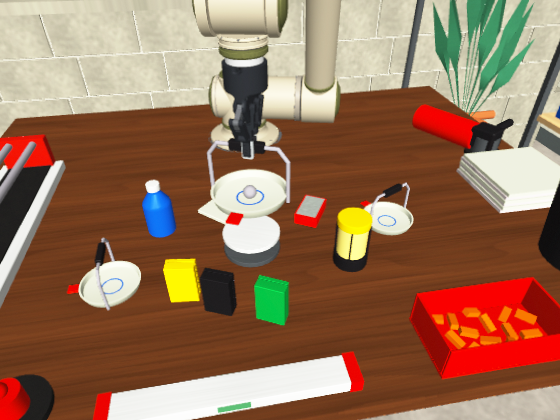

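View pics/w9.png

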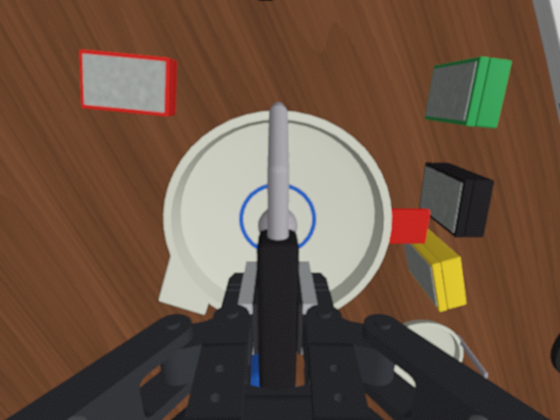

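The dish is lifted 8 cm, level and clear of the stand. Now a slow quarter turn, counter-clockwise by +1.63 rad with a gentle ramp.

play_rows:
  travel:
    - [0,0,0]
    - [0,0,0]
    - [0,0,0]
    - [0,0,0]
    - [0,0,0]
    - [0,0,0]
    - [0,0,0]
    - [0,0,0]
    - [0,0,0]
    - [0,0,0]
  rotation:
    - [0,0,0.003]
    - [0,0,0.006]
    - [0,0,0.01]
    - [0,0,0.014]
    - [0,0,0.018]
    - [0,0,0.022]
    - [0,0,0.025]
    - [0,0,0.025]
    - [0,0,0.025]
    - [0,0,0.025]
  claw: [0.8,0.8,0.8,0.8,0.8,0.8,0.8,0.8,0.8,0.8]

```text
time_s: 9.33
position: [0.5661, -0.041, 0.2351]
tool_rot: [[0.001, 0.971, -0.24], [0.001, -0.24, -0.971], [-1.0, 0.0, -0.001]]
ft_force: [-0.1, 0.4, -6.3]
grip_width: 0.0151
```

```bash
python3 look.py 10
```

```text
9.3333 [ 0.5661 -0.041   0.2351] yang -13.86 tilt 0.08 [-0.05  0.35 -6.35] 0.0151 [-16.1  23.4  71.1   0.1  85.5  -2.3]
```

View pics/w10.png

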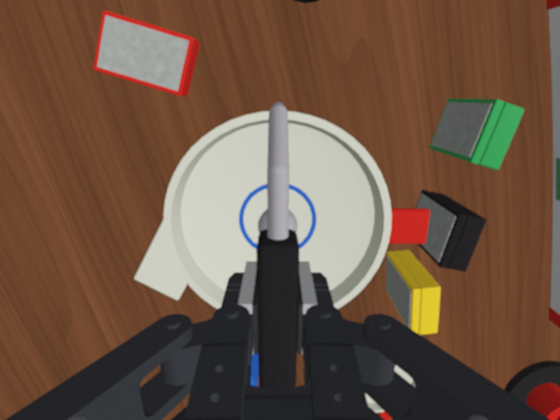

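The turn is smooth. Nothing has drifted, and the ball stays centred under the bail. Continuing.

play_rows:
  travel:
    - [0,0,0]
    - [0,0,0]
    - [0,0,0]
    - [0,0,0]
    - [0,0,0]
    - [0,0,0]
    - [0,0,0]
    - [0,0,0]
    - [0,0,0]
    - [0,0,0]
    - [0,0,0]
    - [0,0,0]
  rotation:
    - [0,0,0.015]
    - [0,0,0.02]
    - [0,0,0.025]
    - [0,0,0.028]
    - [0,0,0.03]
    - [0,0,0.03]
    - [0,0,0.03]
    - [0,0,0.03]
    - [0,0,0.03]
    - [0,0,0.03]
    - [0,0,0.03]
    - [0,0,0.03]
  claw: [0.8,0.8,0.8,0.8,0.8,0.8,0.8,0.8,0.8,0.8,0.8,0.8]

```text
time_s: 10.48
position: [0.566, -0.041, 0.2351]
tool_rot: [[0.0, 0.994, 0.11], [0.001, 0.11, -0.994], [-1.0, 0.0, -0.001]]
ft_force: [0.2, 0.2, -6.2]
grip_width: 0.0146
```

play_rows:
  travel:
    - [0,0,0]
    - [0,0,0]
    - [0,0,0]
    - [0,0,0]
    - [0,0,0]
    - [0,0,0]
    - [0,0,0]
    - [0,0,0]
    - [0,0,0]
    - [0,0,0]
    - [0,0,0]
    - [0,0,0]
  rotation:
    - [0,0,0.03]
    - [0,0,0.03]
    - [0,0,0.03]
    - [0,0,0.03]
    - [0,0,0.03]
    - [0,0,0.03]
    - [0,0,0.03]
    - [0,0,0.03]
    - [0,0,0.03]
    - [0,0,0.03]
    - [0,0,0.03]
    - [0,0,0.03]
  claw: [0.8,0.8,0.8,0.8,0.8,0.8,0.8,0.8,0.8,0.8,0.8,0.8]

```text
time_s: 11.48
position: [0.5659, -0.0411, 0.235]
tool_rot: [[-0.001, 0.877, 0.48], [0.001, 0.48, -0.877], [-1.0, -0.0, -0.002]]
ft_force: [-0.3, 0.6, -6.4]
grip_width: 0.0149
```

play_rows:
  travel:
    - [0,0,0]
    - [0,0,0]
    - [0,0,0]
    - [0,0,0]
    - [0,0,0]
    - [0,0,0]
    - [0,0,0]
    - [0,0,0]
    - [0,0,0]
    - [0,0,0]
    - [0,0,0]
    - [0,0,0]
  rotation:
    - [0,0,0.03]
    - [0,0,0.03]
    - [0,0,0.03]
    - [0,0,0.03]
    - [0,0,0.03]
    - [0,0,0.03]
    - [0,0,0.03]
    - [0,0,0.03]
    - [0,0,0.03]
    - [0,0,0.03]
    - [0,0,0.03]
    - [0,0,0.03]
  claw: [0.8,0.8,0.8,0.8,0.8,0.8,0.8,0.8,0.8,0.8,0.8,0.8]

```text
time_s: 12.48
position: [0.5657, -0.041, 0.2349]
tool_rot: [[-0.002, 0.628, 0.779], [0.001, 0.779, -0.628], [-1.0, -0.001, -0.002]]
ft_force: [0.3, 0.1, -6.3]
grip_width: 0.0151
```

play_rows:
  travel:
    - [0,0,0]
    - [0,0,0]
    - [0,0,0]
    - [0,0,0]
    - [0,0,0]
    - [0,0,0]
    - [0,0,0]
    - [0,0,0]
    - [0,0,0]
    - [0,0,0]
    - [0,0,0]
    - [0,0,0]
  rotation:
    - [0,0,0.03]
    - [0,0,0.03]
    - [0,0,0.03]
    - [0,0,0.03]
    - [0,0,0.03]
    - [0,0,0.03]
    - [0,0,0.027]
    - [0,0,0.023]
    - [0,0,0.019]
    - [0,0,0.014]
    - [0,0,0.009]
    - [0,0,0.004]
  claw: [0.8,0.8,0.8,0.8,0.8,0.8,0.8,0.8,0.8,0.8,0.8,0.8]

```text
time_s: 13.48
position: [0.5655, -0.0411, 0.2348]
tool_rot: [[-0.003, 0.367, 0.93], [-0.0, 0.93, -0.367], [-1.0, -0.001, -0.003]]
ft_force: [-0.2, 0.7, -6.3]
grip_width: 0.0151
```

play_rows:
  travel:
    - [0,0,0]
    - [0,0,0]
    - [0,0,0]
    - [0,0,0]
  rotation:
    - [0,0,0.002]
    - [0,0,0]
    - [0,0,0]
    - [0,0,0]
  claw: [0.8,0.8,0.8,0.8]

```text
time_s: 13.82
position: [0.5655, -0.0412, 0.2348]
tool_rot: [[-0.003, 0.365, 0.931], [-0.0, 0.931, -0.365], [-1.0, -0.001, -0.003]]
ft_force: [0.3, -0.2, -6.3]
grip_width: 0.0149
```

```bash
python3 look.py 11
```

```text
13.8167 [ 0.5655 -0.0412  0.2348] yang 68.59 tilt 0.17 [ 0.32 -0.23 -6.32] 0.0149 [-16.1  23.5  71.1  -0.1  85.6 -84.7]
```

View pics/w11.png

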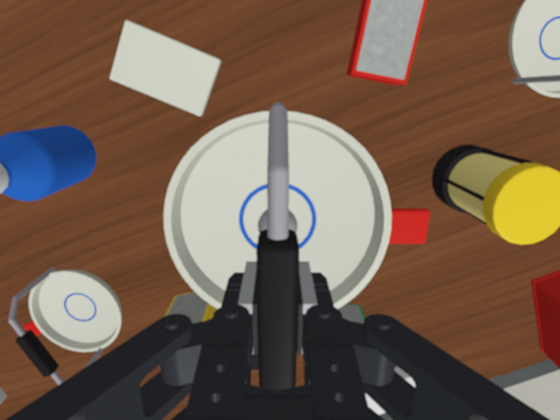

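View pics/scene11.png

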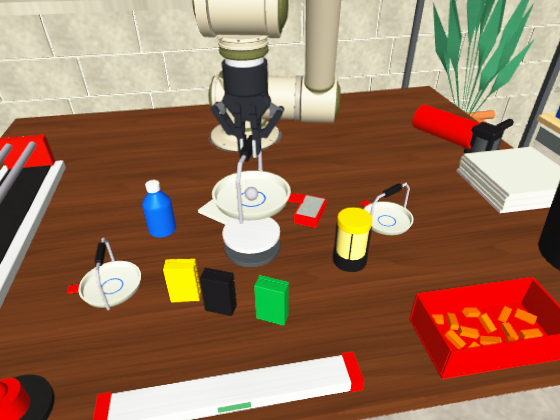

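View pics/side11.png

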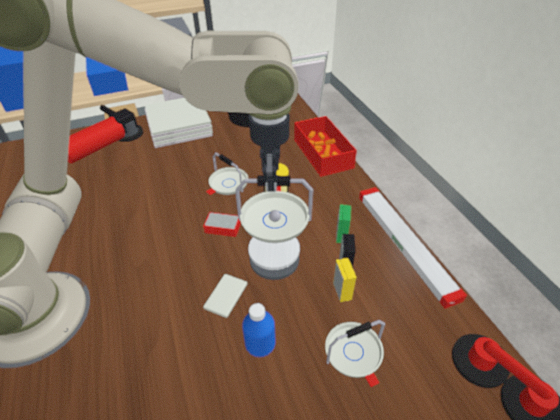

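The dish is held above the stand with its red tab (wrist 410,226) toward the lantern (wrist 500,195). Now a numeric check from the pictures.

```bash
python3 - <<'E'
from rig import env
from h import *
s=env.observe(); Z=.05+(.2348-.1558)
C=cam(env,'wrist'); im=cv2.imread('pics/w11.png')[:,:,::-1].copy()
t=onz(C,cen(blobs(im,'red',(385,195,440,255))[0]),Z+.022)
ls=[(0.6418,0.1520)]
b=blobs(im,'yellow',(480,155,560,250))
(u,v),r=cv2.minEnclosingCircle(b[0]); lw=onz(C,(u,v),.118); print('cap',u,v,r,lw)
S=cam(env,'scene'); D=cam(env,'side')
bs=[onz(C,(277.5,221),Z+.022),]
i2=cv2.imread('pics/scene11.png'); i3=cv2.imread('pics/side11.png')
x,res=tri([ray(S,(252,193.5)),ray(D,(275,216.5))]); print('ball tri',x,res,'expect z',Z+.022)
c=np.array([.564,-.043]) # dish axis at the grasp; TCP moved by
# dish axis = tcp + offset kept in tool frame
off=np.array([.564,-.0435])-np.array([.5659,-.0405]); a=np.radians(93.3); off=np.array([[np.cos(a),-np.sin(a)],[np.sin(a),np.cos(a)]])@off
m=s['position'][:2]+off; d=t[:2]-m; th=np.arctan2(d[1],d[0]); print('mid',m,'tab',t,'len',np.hypot(*d),'ang',np.degrees(th))
for L in [(.6418,.152),lw[:2]]:
    for th_ in (th,np.radians(68.6)):
        e=np.array(L)-m; print('lantern in dish x,y',e@[np.cos(th_),np.sin(th_)],e@[-np.sin(th_),np.cos(th_)])
print(s['qvel'].round(2))
v=np.hstack([cv2.resize(i2[150:270,190:310],(480,480),interpolation=cv2.INTER_CUBIC)[:, :400],cv2.resize(i3[165:285,215:335],(480,480),interpolation=cv2.INTER_CUBIC)[:, :400]]); cv2.imwrite('pics/crop11.png',v)
for n in ('scene','side'):
    A=cv2.imread(f'pics/{n}0.png').astype(int);B=cv2.imread(f'pics/{n}11.png').astype(int)
    for k,r in {'scene':{'lantern':(330,205,376,272),'bottle':(140,178,178,238),'yel':(162,256,200,304),'blk':(201,266,238,316),'grn':(252,274,292,326),'red':(300,193,328,228)},'side':{'offcut':(203,274,248,316)}}[n].items():
        print(k,'meandiff',np.abs(A-B)[r[1]:r[3],r[0]:r[2]].mean().round(2))
E
```

```text
cap 524.439697265625 199.9934539794922 44.4753532409668 [0.63377109 0.14674308 0.118     ]
ball tri [ 0.57033597 -0.04169335  0.14841738] [np.float64(0.0011889842948397962), np.float64(0.0011889842948398972)] expect z 0.151
mid [ 0.56862938 -0.04287834] tab [0.60394498 0.04471458 0.151     ] len 0.09444421925279449 ang 68.04175642981534
lantern in dish x,y 0.20810195218010585 0.005008430742085878
lantern in dish x,y 0.20814087204023057 0.0029806485874221676
lantern in dish x,y 0.20022413340139475 0.010489169781348107
lantern in dish x,y 0.20031682620588878 0.008537881343823982
[ 0.05 -0.04  0.1  -0.01 -0.07 -0.05]
lantern meandiff 0.41
bottle meandiff 0.58
yel meandiff 0.19
blk meandiff 0.69
grn meandiff 0.82
red meandiff 2.72
offcut meandiff 2.98
```

View pics/crop11.png

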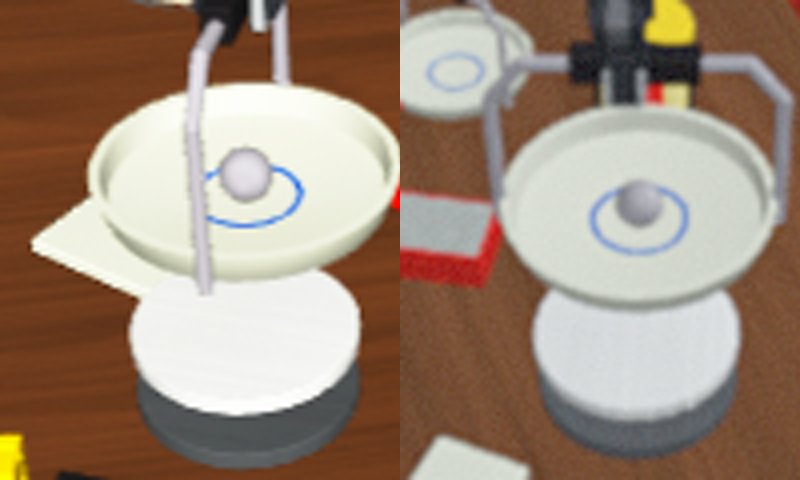

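The ball sits centred in the ring, the tab line passes within 1 cm of the lantern's axis, and the bystanders' picture patches are unchanged apart from small shadow changes. Handing in.

```bash
python3 -c "
from rig import env
print(env.close_job())"
```

```text
the job is handed in; nothing more can be done
None
```

I gripped the dish with the ball, the one on the stand, by its black grip. I lifted it straight up about 8 cm, then turned it about 93° over the stand, and handed the job in at about 14 s with it still held. No verdict was reported.

**Last checks:**
- **Aim:** the tab points at 68–68.6°, so its line passes 3–10 mm from the lantern's axis (limit 45 mm). The two lantern position estimates differed by about 9 mm; both are well inside the limit.
- **Level:** the tool was tilted 0.17°, and no slip of the dish in the jaws showed in the wrist pictures. I did not measure the dish's own tilt separately.
- **Ball:** it triangulated about 2 mm from the middle, within measuring error, and the crop shows it centred in the blue ring.
- **Stillness:** joint speeds were near zero, and the load read a steady 6.3 N.
- **Bystanders:** their picture patches look unchanged. The largest differences were small ones around the red pad and offcut, which I took for shadow, since the arm never came near either.

**Drifts on the way:** the tool drifted about 5 mm during the descent, which I re-centred before closing the jaws. Early in the lift, after the dish left the stand, the tool tilted 0.6°. My counter overshot to about 1° before I levelled it.

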